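Load the empty gauge tube with the spare eyepiece and hold it on its stop

TASK

One of the four tubes of the eyepiece gauge is empty: put the spare eyepiece (the slimmer of the two on the bench) into it, barrel down, and press it gently against the sprung plunger until the eyepiece's shoulder sits hard on the tube's rim. Finish while still holding it pressed down there, so that the gauge can take its reading; do not let go. Leave the other eyepieces and the things on the bench as they are.

Things in the scene. Friction and masses are not known exactly. Their poses are not given: they have to be found in the camera images.
- spare_head (a point): The spare eyepiece, loose on the bench in front of the gauge; the eyepiece stands upright: a smooth bare-metal barrel 23 mm in diameter and 30 mm long below, with a slightly bevelled foot, and above it a black ribbed head 34 mm in diameter and 36 mm tall (66 mm in all, 70 to 130 g); the flat underside of the head is its shoulder. This point is the middle of its head: 18 mm above the shoulder, 48 mm above the foot, 18 mm below the top. z is up along the eyepiece.
- spare_foot (a point): Centre of the flat underside of the spare eyepiece's barrel.
- eyepiece0_head (a point): Middle of the head of one of the three eyepieces (same shape and size as the spare) that already stand in tubes of the gauge, riding on their plungers with the shoulder 11 mm above the tube's mouth; which tube it stands in varies.
- eyepiece1_head (a point): Middle of the head of one of the three eyepieces (same shape and size as the spare) that already stand in tubes of the gauge, riding on their plungers with the shoulder 11 mm above the tube's mouth; which tube it stands in varies.
- eyepiece2_head (a point): Middle of the head of one of the three eyepieces (same shape and size as the spare) that already stand in tubes of the gauge, riding on their plungers with the shoulder 11 mm above the tube's mouth; which tube it stands in varies.
- tube0: One of four upright steel tubes in a row, 72 mm apart, on the gauge's base plate (tube0 is number 1 counted along the gauge's +y, towards its white readout box). Origin: centre of its mouth (the flat top rim), about 50 mm above the bench and 38 mm above the plate; z up, y along the row, x across it. Outside 31 mm, bore 24.6 mm in diameter; the rim is the hard stop for an eyepiece's shoulder. Three of the tubes are occupied, one is empty.
- tube1: One of four upright steel tubes in a row, 72 mm apart, on the gauge's base plate (tube1 is number 2 counted along the gauge's +y, towards its white readout box). Origin: centre of its mouth (the flat top rim), about 50 mm above the bench and 38 mm above the plate; z up, y along the row, x across it. Outside 31 mm, bore 24.6 mm in diameter; the rim is the hard stop for an eyepiece's shoulder. Three of the tubes are occupied, one is empty.
- tube2: One of four upright steel tubes in a row, 72 mm apart, on the gauge's base plate (tube2 is number 3 counted along the gauge's +y, towards its white readout box). Origin: centre of its mouth (the flat top rim), about 50 mm above the bench and 38 mm above the plate; z up, y along the row, x across it. Outside 31 mm, bore 24.6 mm in diameter; the rim is the hard stop for an eyepiece's shoulder. Three of the tubes are occupied, one is empty.
- tube3: One of four upright steel tubes in a row, 72 mm apart, on the gauge's base plate (tube3 is number 4 counted along the gauge's +y, towards its white readout box). Origin: centre of its mouth (the flat top rim), about 50 mm above the bench and 38 mm above the plate; z up, y along the row, x across it. Outside 31 mm, bore 24.6 mm in diameter; the rim is the hard stop for an eyepiece's shoulder. Three of the tubes are occupied, one is empty.
- plunger0 (a joint): Travel in m of the sprung plunger in tube0: a 19 mm steel disc inside the bore. 0: up, its top 19 mm below the mouth, where it carries an eyepiece's weight without sinking; it grows downward, 0.011 when an eyepiece's shoulder meets the rim. The spring needs about 2.3 N to start and 9 N at the stop, and pushes the eyepiece up again when let go; a steady push of about 15 N keeps the shoulder firmly on the rim.
- plunger1 (a joint): Travel in m of the sprung plunger in tube1: a 19 mm steel disc inside the bore. 0: up, its top 19 mm below the mouth, where it carries an eyepiece's weight without sinking; it grows downward, 0.011 when an eyepiece's shoulder meets the rim. The spring needs about 2.3 N to start and 9 N at the stop, and pushes the eyepiece up again when let go; a steady push of about 15 N keeps the shoulder firmly on the rim.
- plunger2 (a joint): Travel in m of the sprung plunger in tube2: a 19 mm steel disc inside the bore. 0: up, its top 19 mm below the mouth, where it carries an eyepiece's weight without sinking; it grows downward, 0.011 when an eyepiece's shoulder meets the rim. The spring needs about 2.3 N to start and 9 N at the stop, and pushes the eyepiece up again when let go; a steady push of about 15 N keeps the shoulder firmly on the rim.
- plunger3 (a joint): Travel in m of the sprung plunger in tube3: a 19 mm steel disc inside the bore. 0: up, its top 19 mm below the mouth, where it carries an eyepiece's weight without sinking; it grows downward, 0.011 when an eyepiece's shoulder meets the rim. The spring needs about 2.3 N to start and 9 N at the stop, and pushes the eyepiece up again when let go; a steady push of about 15 N keeps the shoulder firmly on the rim.
- gauge: The gauge, fixed to the bench: aluminium base plate 90 x 400 x 12 mm with the row of four tubes along its y axis (tube centres at y = -108, -36, 36, 108 mm, x = 0) and at its +y end (y = 190 mm) a white readout box 75 x 70 mm, its top 57 mm above the bench. Origin: under the middle of the row, on the bench; yaw varies a little.
- wide_eyepiece_head (a point): Bystander: a larger eyepiece standing on the bench, head 42 mm and barrel 30 mm in diameter, 66 mm tall, too wide for the tubes. This point is the middle of its head, 48 mm above the bench. Leave it alone.
- dropper: Bystander: a brown glass bottle with black cap, 38 mm in diameter, 75 mm tall, standing on the bench; origin at its underside. Leave it alone.
- slide_box: Bystander: a closed grey slide box, 85 x 100 x 34 mm, lying on the bench to the side; origin at its underside. Leave it alone.

How it is judged:
By the outcome, as a careful person would: the job done as asked, in the order asked, and still so for the second after the job is handed in, while the arm keeps its last pose, push and grip.
It also fails if it takes over 42 s, if anything falls off the work surface, if the arm or the gripper's body presses on something with over 40 N, if the wrist force passes 120 N, or if a joint passes its speed limit or range.

ROBOT

A 6-joint arm with a two-finger parallel gripper is mounted at the origin on the work surface. World frame = base frame: x ahead of the robot, y to its left, z up, the work surface at z = 0. Lengths are in m, angles in rad, forces in N, time in s.
With the tool pointing down it reaches from about 0.375 to 0.9 m from the base axis. Payload 3.1 kg.
Tool frame: the origin (TCP) lies midway between the tips of the shut fingers; the grasp point (between the pads) lies 19 mm behind it; x points along the fingers, z is the direction in which the jaws open and shut, and the axes are right-handed (so a half turn about x gives the same grasp; the last joint's range is limited). The gripper opens to 85 mm and grips with 20 to 120 N. Pads are 22 mm wide; open, the fingers measure 114 mm over their backs; the gripper's body (76 mm by 85 mm) begins 54 mm behind the grasp point. The pads swing forward as they close: fully open they stand 13 mm farther back than shut.
Start: joints at [-0.178, 0.527, 1.433, -0, 1.181, -0.178], TCP at [0.625, 0, 0.231] pointing down, gripper open.
Joint ranges: [-3.08, 3.08], [-0.75, 2.2], [0.22, 2.44], [-1.43, 4.57], [0, 2.65], [-2.85, 2.85]. Speed limits (rad/s): [2.79, 2.79, 3.14, 3.14, 3.14, 3.14].

INTERFACE

Orientations are given as a unit quaternion [x, y, z, w].
In Python, from station import status, snapshot, camera_params, ticket gives the robot as it stands.
- The arm moves only by the tool arm_command, never from a script. Its argument "series" is a list that holds one entry, the list of rows, each a list of 4 numbers: the shift along the tool's x, y, z in mm, then the turn about the tool's x in rad. A call has 1 to 10 rows; each row shifts and turns the commanded pose from where the row before left it, along the tool's axes as they then stand; what a row does not reach is not made up. A row lasts 1/10 s, in which the tool goes at most 50 mm and 8.59 degrees, less where a joint would pass 70% of its speed; a pose out of reach is approached as far as the arm can. A call is refused whole if a number of a shift passes 50 or a number of a turn 0.15, either way. A call with a gripper value outside its range is refused whole. "jaw" is the opening in per cent of the stroke, from 0 (shut) to 100 (fully open), set as the call begins (left out, the last holds). The fingers move at their own pace and stop on an object; "force" is the grip in N (left out, the last holds). Time passes only in rows, so rows that do not move let the fingers close. It gives the time, the measured TCP pose, the force and the opening at its end, in the units of the state.
- status.sense(): the state, without advancing time (a new reading comes with each control period).
- snapshot(name): name is "scene" or "side" or "wrist"; returns the picture (384x512x3 uint8, red, green, blue); there is no depth.
- camera_params(name): a dict with "fovy" (degrees; the focal length in pixels is half the picture's height over the tangent of half this angle, whatever the lens; pixels are square), "cx", "cy" (the principal point, pixels), "extrinsics" (4x4, takes a point from camera to world coordinates); the wrist camera has in their place "mount" (4x4, takes a point from camera to tool coordinates, whose origin is the TCP and whose axes are the tool frame's). Camera axes: x right, y down, z forward; pixel columns grow to the right and rows downward; lengths in m; the calibration is good to about 2 mm. A picture is of the moment at which its call begins: read the wrist's pose just before it. camera_params takes no time and is no camera call.
- ticket.sign_off(): hands the job in, once; it reports no verdict.
The state is a dict: "t": time; "q": joint angles; "qd": joint speeds; "tau": joint torques, N m; "tcp_pos": TCP position; "tool_rot": TCP orientation; "force": force on the tool from outside, world axes, zero at the start; "ft_torque": the same for the moment, N m; "finger_gap": opening from 0.0 (shut) to 1.0 (fully open).
Only numpy, scipy, OpenCV 4.12 (cv2) and the standard library are available. Lean on these libraries where they do the work, as an engineer would, in place of code of your own. Each camera call takes 0.05 s, during which the arm holds its last target. There are 200 camera calls.

## Working session

There is one attempt and no reset: what is moved stays moved. The work goes in short steps, Python scripts to look and compute and a tool call to move; the robot and the scene stay as the last step left them, time stands still between calls to the robot, and variables do not carry over. Pictures are saved under pics/ and viewed, about 8 in all and at most 12, crops included, and the job is handed in when it is done.

Besides the shell and the picture viewer there is one more tool, called after "Call:" as name(argument=value, ...), one argument or row to a line, values as JSON. arm_command: Moves the arm, as the interface text tells. Its arguments: {"type":"object","properties":{"series":{"type":"array"},"jaw":{"type":"number"},"force":{"type":"number"}},"required":["series"]}

```bash
mkdir -p pics; ls; python3 - <<'E'
from station import status, snapshot, camera_params
import cv2,numpy as np
s=status.sense();print(s)
for n in("scene","side","wrist"):
    print(n,camera_params(n)); cv2.imwrite(f"pics/{n}0.png",snapshot(n)[:,:,::-1])
a=[cv2.imread(f"pics/{n}0.png") for n in("scene","side")]
E
```

```text
pics
{'t': 0.0, 'q': array([-1.78458139e-01,  5.28461213e-01,  1.43389769e+00,  3.13658850e-06,
        1.18139355e+00, -1.78527167e-01]), 'qd': array([-8.35329524e-04, -2.98433671e-05, -6.77001829e-04,  4.23880128e-04,
       -3.26334749e-04, -1.14535987e-03]), 'tau': array([ 2.50220628e-04, -4.42344439e+01, -1.78024775e+01, -2.06930472e-04,
        8.36740597e-03,  2.24214921e-05]), 'tcp_pos': array([6.24288567e-01, 1.84827643e-04, 2.30338126e-01]), 'tool_rot': array([1.12601509e-04, 7.07857659e-01, 1.60567381e-04, 7.06355078e-01]), 'force': array([0.63710692, 0.52347348, 0.52980958]), 'ft_torque': array([ 0.023127  ,  0.00140236, -0.03822615]), 'finger_gap': 0.9982816481898121}
scene {'fovy': 44.816600400389525, 'cx': 265.7756152256562, 'cy': 190.24358728883877, 'extrinsics': array([[-0.79839915,  0.33377609, -0.50115099,  1.13529065],
       [ 0.60212287,  0.43895316, -0.66690942,  0.69067874],
       [-0.00261662, -0.83421439, -0.55143405,  0.73617427],
       [ 0.        ,  0.        ,  0.        ,  1.        ]])}
side {'fovy': 44.652371885763415, 'cx': 251.74969019673543, 'cy': 194.38345618258572, 'extrinsics': array([[ 0.93885056, -0.24354523,  0.24340368,  0.28392714],
       [-0.34431239, -0.6700605 ,  0.65762292, -0.79966785],
       [ 0.00293426, -0.70121655, -0.71294231,  0.81487409],
       [ 0.        ,  0.        ,  0.        ,  1.        ]])}
wrist {'fovy': 65.99754397521698, 'cx': 254.6567052640456, 'cy': 194.34674547662766, 'mount': array([[-9.88716577e-04, -2.67384445e-01,  9.63589426e-01,
        -1.42318081e-01],
       [-3.72639882e-04, -9.63589731e-01, -2.67384912e-01,
         6.72279440e-02],
       [ 9.99999442e-01, -6.23439745e-04,  8.53079033e-04,
         1.04382230e-03],
       [ 0.00000000e+00,  0.00000000e+00,  0.00000000e+00,
         1.00000000e+00]])}
```

View pics/scene0.png

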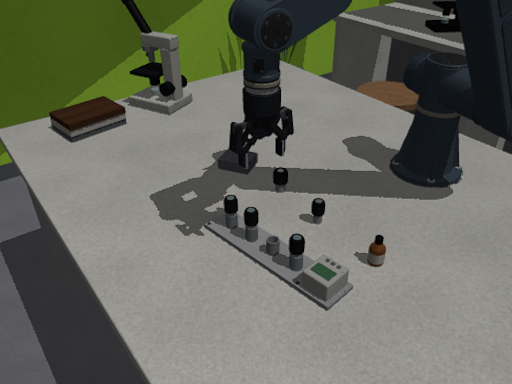

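View pics/side0.png

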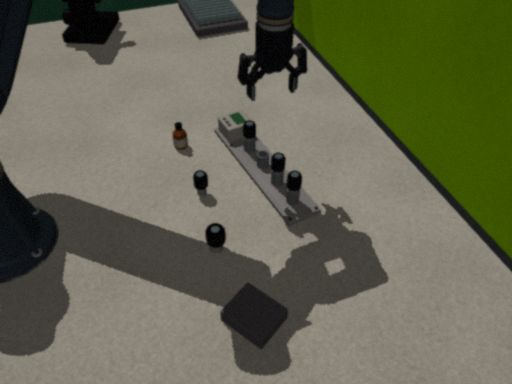

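View pics/wrist0.png

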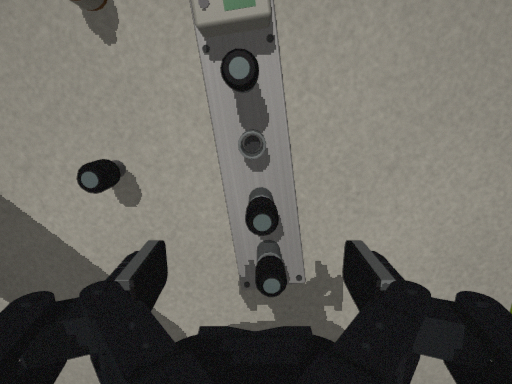

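Scene (273,245), side (262,158) and wrist (252,144) all show the empty tube, which is third towards the readout box (tube2). The spare is at scene (318,208), side (200,180) and wrist (98,176). The wide eyepiece is at side (215,236).

```bash
python3 - <<'E'
import cv2,numpy as np
def c(n,u,v,w=40):
    im=cv2.imread(f"pics/{n}0.png")[v-w//2:v+w//2,u-w//2:u+w//2]
    im=cv2.resize(im,(260,260),interpolation=cv2.INTER_CUBIC)
    im=np.clip(im.astype(float)*1.6,0,255).astype(np.uint8)
    for k in range(0,w,10):
        p=int(k*260/w); im[p,::4]=(0,255,255); im[::4,p]=(0,255,255)
    cv2.putText(im,f"{n} {u-w//2},{v-w//2} w{w}",(3,12),0,.4,(0,0,255),1)
    return im
r1=np.hstack([c("scene",318,210),c("side",200,184),c("wrist",100,175,60)])
r2=np.hstack([c("scene",273,245),c("side",262,158),c("wrist",252,146)])
cv2.imwrite("pics/crops1.png",np.vstack([r1,r2]))
E
```

```text
(no output)
```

View pics/crops1.png

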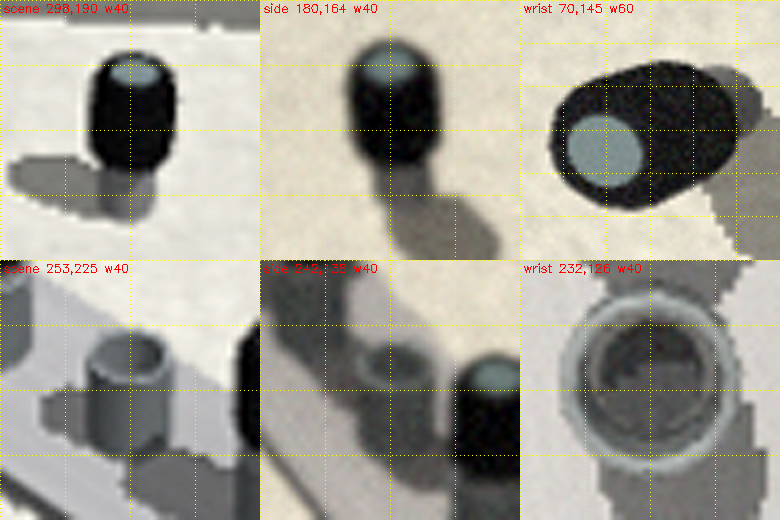

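```bash
cat > h.py <<'E'
import numpy as np
from scipy.spatial.transform import Rotation as R
from station import camera_params
def ray(n,uv,s=None):
    p=camera_params(n); f=192/np.tan(np.radians(p["fovy"]/2))
    if n=="wrist":
        T=np.eye(4);T[:3,:3]=R.from_quat(s["tool_rot"]).as_matrix();T[:3,3]=s["tcp_pos"];E=T@p["mount"]
    else:E=p["extrinsics"]
    d=E[:3,:3]@[(uv[0]-p["cx"])/f,(uv[1]-p["cy"])/f,1]
    return E[:3,3],d/np.linalg.norm(d)
def tri(rays):
    M=[np.eye(3)-np.outer(d,d) for o,d in rays]
    X=np.linalg.solve(sum(M),sum(m@o for m,(o,d) in zip(M,rays)))
    return X,[round(1000*np.linalg.norm(m@(X-o)),1) for m,(o,d) in zip(M,rays)]
def atz(r,z): o,d=r; return o+d*(z-o[2])/d[2]
E
python3 - <<'E'
from h import *
from station import status
s=status.sense()
for nm,P,z in(("spare top",[(318.1,200.6),(199.3,174),(89.1,179.3)],.066),("tube2",[(272.4,239.3),(262.3,153.5),(251.7,144.1)],.050)):
    r=[ray(n,p,s) for n,p in zip(("scene","side","wrist"),P)]
    print(nm,*tri(r)); print([atz(q,z).round(4) for q in r])
for n,p in(("tube3head",(239,68)),("tube1head",(262,222)),("tube0",(271,286))): print(n,atz(ray("wrist",p,s),.097).round(4))
E
```

```text
spare top [ 0.44815005 -0.00230008  0.06450267] [np.float64(1.0), np.float64(0.8), np.float64(0.9)]
[array([ 0.4496, -0.0021,  0.066 ]), array([ 0.447 , -0.0039,  0.066 ]), array([ 0.4496, -0.0011,  0.066 ])]
tube2 [0.62157284 0.0335526  0.04858097] [np.float64(1.1), np.float64(1.4), np.float64(0.9)]
[array([0.623 , 0.0338, 0.05  ]), array([0.6195, 0.032 , 0.05  ]), array([0.6223, 0.0343, 0.05  ])]
tube3head [0.612  0.1044 0.097 ]
tube1head [ 0.6328 -0.0377  0.097 ]
tube0 [ 0.6428 -0.1099  0.097 ]
```

Three views agree to about 1 mm. The spare's top is at about (0.449, -0.002, 0.065), the tube2 mouth is at about (0.622, 0.034, 0.049), and the gauge yaw is about 0.14. I'll move above the spare and measure again.

Call:
arm_command(
  series=[
    [[0, 0, -25, 0], [10, 0, -38, 0], [15, -2, -38, 0], [15, 0, -38, 0], [15, 0, -25, 0], [10, 0, -12, 0], [0, 0, 0, 0], [0, 0, 0, 0]],
  ],
  jaw=100,
  force=40,
)

```text
t: 0.95
tcp_pos: [0.4499, -0.0022, 0.1666]
tool_rot: [-0.0, 0.707, -0.0, 0.708]
force: [0.8, -0.8, 0.0]
finger_gap: 1.002
```

```bash
python3 - <<'E'
from station import status, snapshot
import cv2
s=status.sense();print(s["t"],s["tcp_pos"],s["tool_rot"])
im=snapshot("wrist")[:,:,::-1]; cv2.imwrite("pics/w1.png",im)
cv2.imwrite("pics/w1b.png",cv2.resize(im,(768,576),interpolation=cv2.INTER_CUBIC))
E
```

```text
0.95 [ 0.44992185 -0.00221437  0.16656382] [-1.40677774e-05  7.06677862e-01 -1.68354460e-04  7.07535420e-01]
```

View pics/w1b.png

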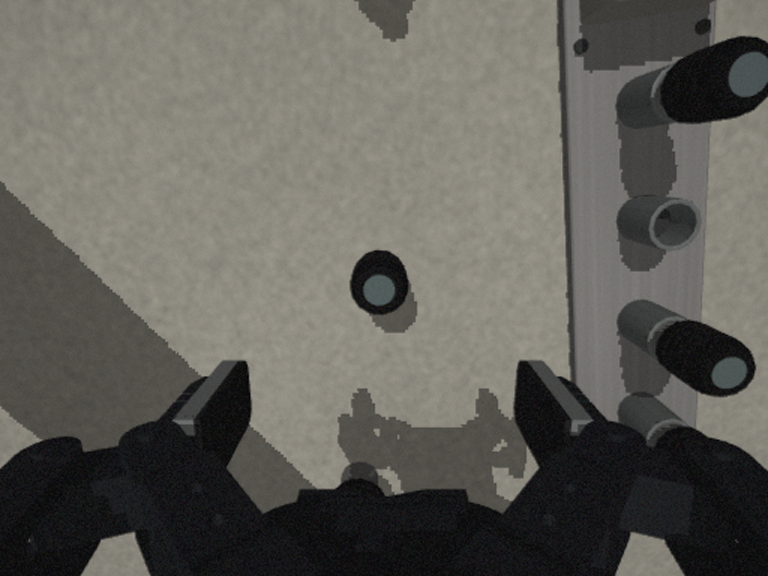

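```bash
python3 - <<'E'
from h import *
from station import status
s=status.sense(); s0=dict(s,tcp_pos=[0.624289,.000185,.230338],tool_rot=[1.126e-4,.7078577,1.6057e-4,.7063551])
for a,b,z in(((252.3,193.0),(89.1,179.3),.066),((448.9,148.3),(251.7,144.1),.050)):
    r=[ray("wrist",a,s),ray("wrist",b,s0)]
    print(*tri(r),atz(r[0],z),atz(r[1],z))
E
```

```text
[ 0.45029816 -0.00086112  0.06757696] [np.float64(0.2), np.float64(0.2)] [ 0.4502755 -0.0014739  0.066    ] [ 0.44943367 -0.00103325  0.066     ]
[0.62205707 0.03439463 0.05011855] [np.float64(0.0), np.float64(0.0)] [0.62213351 0.03441812 0.05      ] [0.62205485 0.03434508 0.05      ]
```

Two-position wrist triangulation puts the spare at (0.450, -0.001) with its top at z≈0.067. The tube mouth is at (0.622, 0.034, 0.050). Next I'll descend and grip high on the head.

Call:
arm_command(
  series=[
    [[20, 1, 0, 0], [35, 0, 0, 0], [35, 0, 0, 0], [25, 0, 0, 0], [13, 0, 0, 0], [8, 0, 0, 0], [0, 0, 0, 0], [0, 0, 0, 0]],
  ],
  jaw=100,
)

```text
t: 1.8
tcp_pos: [0.4501, -0.0011, 0.0307]
tool_rot: [-0.0, 0.707, -0.0, 0.708]
force: [0.5, 0.3, -0.2]
finger_gap: 1.002
```

Call:
arm_command(
  series=[
    [[0, 0, 0, 0], [0, 0, 0, 0], [0, 0, 0, 0], [0, 0, 0, 0], [0, 0, 0, 0], [0, 0, 0, 0], [0, 0, 0, 0], [0, 0, 0, 0], [0, 0, 0, 0], [0, 0, 0, 0]],
  ],
  jaw=0,
  force=50,
)

```text
t: 2.8
tcp_pos: [0.4492, -0.001, 0.0309]
tool_rot: [-0.0, 0.707, -0.0, 0.707]
force: [-0.2, -0.2, 4.9]
finger_gap: 0.381
```

```bash
python3 - <<'E'
from station import status, snapshot
import cv2
s=status.sense();print(s["t"],s["tcp_pos"],s["tool_rot"],s["finger_gap"],s["force"])
im=snapshot("wrist")[:,:,::-1]; cv2.imwrite("pics/w2.png",im)
cv2.imwrite("pics/w2b.png",cv2.resize(im,(768,576),interpolation=cv2.INTER_CUBIC))
E
```

```text
2.8 [ 0.44917143 -0.00100422  0.03094444] [-9.34761624e-05  7.06775695e-01 -7.05847139e-05  7.07437703e-01] 0.38130149758284054 [-0.16547676 -0.1635654   4.93893349]
```

View pics/w2b.png

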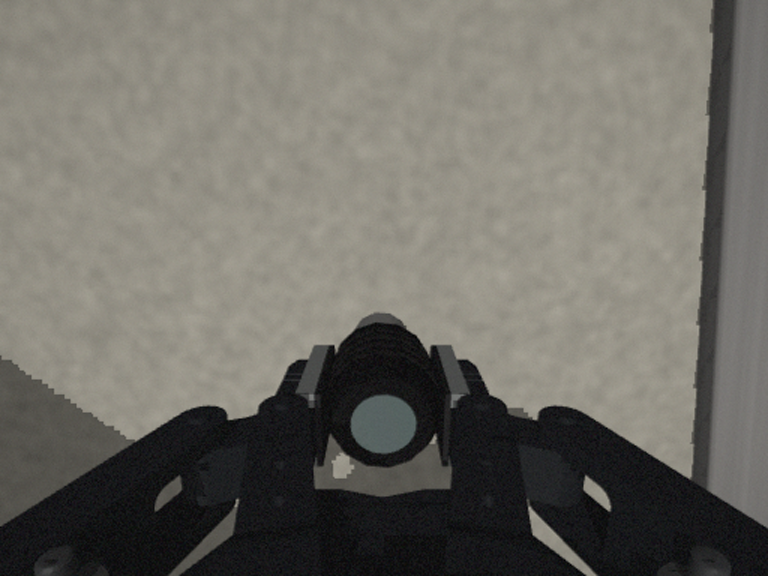

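Call:
arm_command(
  series=[
    [[-10, 0, 0, 0], [-25, 5, 0, 0], [-30, 10, 0, 0], [-15, 10, 15, 0], [0, 10, 30, 0], [0, 1, 35, 0], [0, 0, 35, 0], [0, 0, 25, 0], [0, 0, 13, 0], [0, 0, 0, 0]],
  ],
)

```text
t: 3.85
tcp_pos: [0.6039, 0.0349, 0.1108]
tool_rot: [-0.0, 0.706, -0.0, 0.708]
force: [-0.6, -0.4, -1.0]
finger_gap: 0.382
```

Call:
arm_command(
  series=[
    [[0, 0, 0, 0], [0, 0, 0, 0]],
  ],
)

```text
t: 4.05
tcp_pos: [0.6002, 0.0352, 0.1102]
tool_rot: [0.0, 0.708, 0.0, 0.706]
force: [1.0, -0.9, -0.9]
finger_gap: 0.383
```

```bash
python3 - <<'E'
from station import status, snapshot
from h import *
import cv2
s=status.sense();print(s["t"],s["tcp_pos"],s["tool_rot"],s["finger_gap"],s["force"])
s1=dict(s,tcp_pos=[.44917,-.001,.03094],tool_rot=[-9.3e-5,.7067757,-7e-5,.7074377])
print(atz(ray("wrist",(255.7,282.3),s1),.0665)) 
L=[]
for n,(u,v) in(("scene",(273,225)),("side",(262,143)),("wrist",(256,250))):
    im=snapshot(n)[:,:,::-1]; cv2.imwrite(f"pics/{n}3.png",im)
    w=80 if n!="wrist" else 200
    u0,v0=u-w//2,v-w//2
    c=cv2.resize(im[v0:v0+w,u0:u0+w],(400,400) if n!="wrist" else (400,400),interpolation=cv2.INTER_CUBIC)
    c=np.clip(c*1.7,0,255).astype(np.uint8); cv2.putText(c,f"{u0},{v0} x{400/w}",(3,14),0,.45,(0,0,255),1); L.append(c[:, :])
cv2.imwrite("pics/c3.png",np.hstack(L[:2])); cv2.imwrite("pics/c3w.png",L[2])
E
```

```text
4.05 [0.60016919 0.03520299 0.11020403] [1.02093128e-04 7.07960264e-01 9.16216963e-05 7.06252254e-01] 0.3827733329387067 [ 0.96575588 -0.92191715 -0.88425196]
[ 0.45068737 -0.0006698   0.0665    ]
```

View pics/c3.png

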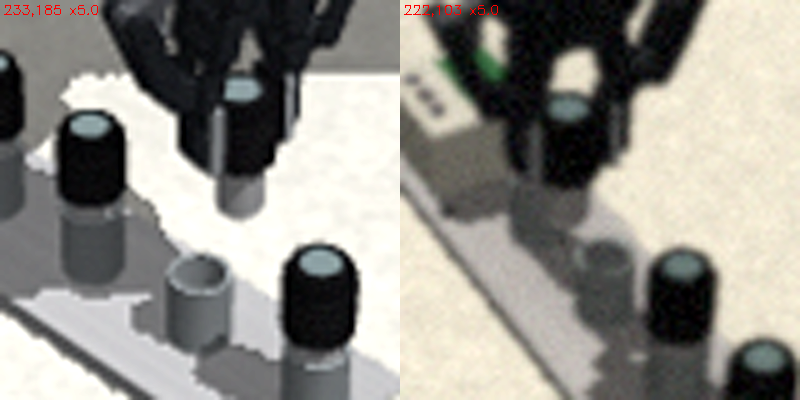

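View pics/wrist3.png

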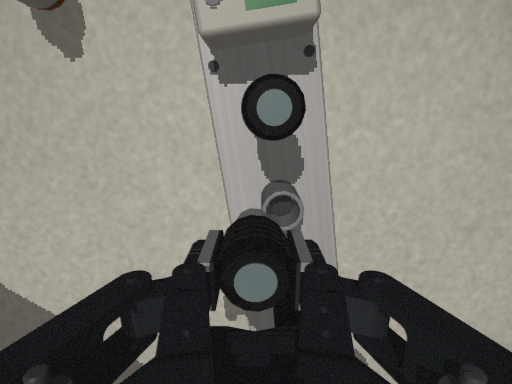

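```bash
python3 - <<'E'
from station import status
from h import *
s=status.sense();t=s["tcp_pos"];zt=t[2]+.066-.0309
print(t)
A={"scene":((280.6,202.6),(272.4,239.3)),"side":((255.4,124.0),(262.3,153.5)),"wrist":((255.5,282.5),(283.5,208.5))}
print(tri([ray(n,a[0],s) for n,a in A.items()]),zt)
for n,(a,b) in A.items():
    p=atz(ray(n,a,s),zt);q=atz(ray(n,b,s),.05)
    print(n,(p-t).round(4),q.round(4),"move",((q-p)[:2]*1000).round(1))
# foot in scene/side: centre of the bottom ellipse
for n,a in(("scene",(280.7,226.0)),("side",(255.8,146))): print(n,(atz(ray(n,a,s),zt-.066)-t).round(4))
E
```

```text
[0.60094934 0.03510343 0.11038154]
(array([0.6017092 , 0.03467706, 0.14456706]), [np.float64(0.3), np.float64(0.5), np.float64(0.8)]) 0.1454815434386296
scene [0.0013 0.0006 0.0351] [0.623  0.0338 0.05  ] move [20.8 -1.9]
side [-0.0003 -0.0018  0.0351] [0.6195 0.032  0.05  ] move [18.9 -1.3]
wrist [ 0.0015 -0.0001  0.0351] [0.6229 0.0355 0.05  ] move [20.4  0.5]
scene [-0.0002  0.0007 -0.0309]
side [ 0.0008 -0.0033 -0.0309]
```

Call:
arm_command(
  series=[
    [[0, 0, 8, 0], [0, -1, 8, 0], [6, 0, 4, 0], [12, 0, 0, 0], [5, 0, 0, 0], [0, 0, 0, 0], [0, 0, 0, 0], [0, 0, 0, 0], [0, 0, 0, 0]],
  ],
)

```text
t: 5.1
tcp_pos: [0.6222, 0.034, 0.0877]
tool_rot: [-0.0, 0.707, -0.0, 0.707]
force: [0.3, 0.4, -1.5]
finger_gap: 0.383
```

```bash
python3 - <<'E'
from station import status, snapshot
from h import *
import cv2
s=status.sense();print(s["t"],s["tcp_pos"],s["tool_rot"],s["finger_gap"],s["force"])
L=[]
for n,(u,v) in(("scene",(273,235)),("side",(262,150))):
    w=40; im=np.mean([snapshot(n)[:,:,::-1] for _ in range(3)],0)
    u0,v0=u-w//2,v-w//2
    c=cv2.resize(im[v0:v0+w,u0:u0+w],(400,400),interpolation=cv2.INTER_CUBIC)
    c=np.clip(c*1.9,0,255).astype(np.uint8); c[::50,::4]=c[::4,::50]=(0,255,255)
    cv2.putText(c,f"{u0},{v0} x10",(3,14),0,.45,(0,0,255),1); L.append(c)
cv2.imwrite("pics/c4.png",np.hstack(L))
E
```

```text
5.1 [0.62217454 0.0340465  0.08769806] [-6.55674015e-05  7.06851932e-01 -1.65376440e-06  7.07361536e-01] 0.3828748917802528 [ 0.28080553  0.39771575 -1.52847866]
```

View pics/c4.png

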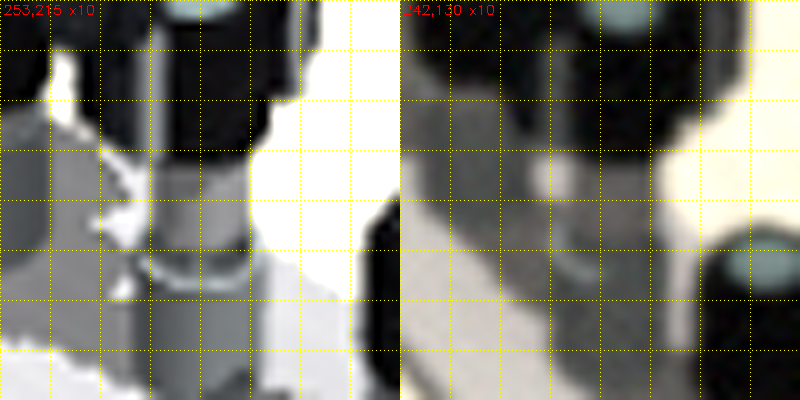

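The foot is about 6 mm above tube2 and looks centred within about 1 mm in both views. Scene has the barrel at columns 155–250 over the tube at 135–263, and side has 568–660 over 550–667. I'll trim x slightly and feel downwards.

Call:
arm_command(
  series=[
    [[2, 0, -0.6, 0], [2, 0, 0, 0], [2, 0, 0, 0], [1, 0, 0, 0], [1, 0, 0, 0], [1, 0, 0, 0], [0, 0, 0, 0], [0, 0, 0, 0]],
  ],
)

```text
t: 6.2
tcp_pos: [0.6214, 0.034, 0.0783]
tool_rot: [-0.0, 0.707, 0.0, 0.707]
force: [0.3, 1.0, -1.4]
finger_gap: 0.38
```

Call:
arm_command(
  series=[
    [[1, 0, 0, 0], [1, 0, 0, 0], [1, 0, 0, 0], [1, 0, 0, 0], [0, 0, 0, 0], [0, 0, 0, 0]],
  ],
)

```text
t: 6.8
tcp_pos: [0.6213, 0.034, 0.0743]
tool_rot: [-0.0, 0.707, 0.0, 0.707]
force: [0.3, -0.0, -0.6]
finger_gap: 0.381
```

The foot is about 6.5 mm below the mouth with no contact force, so it is in the bore. Going on to the plunger.

Call:
arm_command(
  series=[
    [[2, 0, 0, 0], [2, 0, 0, 0], [2, 0, 0, 0], [2, 0, 0, 0], [2, 0, 0, 0], [1, 0, 0, 0], [0, 0, 0, 0], [0, 0, 0, 0]],
  ],
)

```text
t: 7.6
tcp_pos: [0.6214, 0.034, 0.0633]
tool_rot: [-0.0, 0.707, 0.0, 0.707]
force: [-0.1, -0.5, -0.8]
finger_gap: 0.385
```

Call:
arm_command(
  series=[
    [[1, 0, 0, 0], [1, 0, 0, 0], [1, 0, 0, 0], [1, 0, 0, 0], [0, 0, 0, 0], [0, 0, 0, 0]],
  ],
  force=70,
)

```text
t: 8.2
tcp_pos: [0.6216, 0.034, 0.0596]
tool_rot: [-0.0, 0.707, -0.0, 0.707]
force: [-0.3, 0.2, 1.7]
finger_gap: 0.378
```

Spring contact, about 3 N. Pressing on in small steps.

Call:
arm_command(
  series=[
    [[1, 0, 0, 0], [1, 0, 0, 0], [1, 0, 0, 0], [1, 0, 0, 0], [1, 0, 0, 0], [1, 0, 0, 0], [0, 0, 0, 0], [0, 0, 0, 0]],
  ],
)

```text
t: 9.0
tcp_pos: [0.6216, 0.034, 0.0537]
tool_rot: [-0.0, 0.707, -0.0, 0.707]
force: [-1.6, 1.1, 5.8]
finger_gap: 0.38
```

Call:
arm_command(
  series=[
    [[0.5, 0, 0, 0], [0.5, 0, 0, 0], [0.5, 0, 0, 0], [0.5, 0, 0, 0], [0, 0, 0, 0], [0, 0, 0, 0]],
  ],
)

```text
t: 9.6
tcp_pos: [0.6216, 0.034, 0.0519]
tool_rot: [-0.0, 0.707, -0.0, 0.707]
force: [-1.1, -0.0, 7.5]
finger_gap: 0.379
```

Call:
arm_command(
  series=[
    [[0.3, 0, 0, 0], [0.3, 0, 0, 0], [0.3, 0, 0, 0], [0, 0, 0, 0], [0, 0, 0, 0]],
  ],
)

```text
t: 10.1
tcp_pos: [0.6216, 0.034, 0.0512]
tool_rot: [-0.0, 0.707, -0.0, 0.707]
force: [-1.2, 0.6, 8.1]
finger_gap: 0.381
```

Call:
arm_command(
  series=[
    [[0.3, 0, 0, 0], [0.3, 0, 0, 0], [0, 0, 0, 0], [0, 0, 0, 0]],
  ],
)

```text
t: 10.5
tcp_pos: [0.6216, 0.034, 0.0512]
tool_rot: [-0.0, 0.707, -0.0, 0.707]
force: [-2.0, -0.6, 11.3]
finger_gap: 0.375
```

The stop is met: z holds at 0.0512 while the force rises. I'll add the steady push.

Call:
arm_command(
  series=[
    [[0.3, 0, 0, 0], [0.3, 0, 0, 0], [0.2, 0, 0, 0], [0, 0, 0, 0], [0, 0, 0, 0], [0, 0, 0, 0]],
  ],
)

```text
t: 11.1
tcp_pos: [0.6216, 0.034, 0.0511]
tool_rot: [-0.0, 0.707, -0.0, 0.707]
force: [-3.9, 0.3, 15.6]
finger_gap: 0.377
```

```bash
python3 - <<'E'
from station import status, snapshot
import cv2,numpy as np
s=status.sense();print(s["t"],s["tcp_pos"],s["force"],s["finger_gap"])
L=[]
for n,(u,v) in(("scene",(273,230)),("side",(262,148))):
    w=80; im=snapshot(n)[:,:,::-1]; u0,v0=u-w//2,v-w//2
    L.append(np.clip(cv2.resize(im[v0:v0+w,u0:u0+w],(400,400),interpolation=cv2.INTER_CUBIC)*1.8,0,255).astype(np.uint8))
cv2.imwrite("pics/c5.png",np.hstack(L))
s=status.sense();print(s["t"],s["tcp_pos"],s["force"],s["finger_gap"])
E
```

```text
11.1 [0.62161109 0.03402929 0.05110417] [-3.88465054  0.29779408 15.55831527] 0.3765111579851783
11.2 [0.62161108 0.03401732 0.05110885] [-3.48471676  0.18761599 15.19852433] 0.3792533992610147
```

View pics/c5.png

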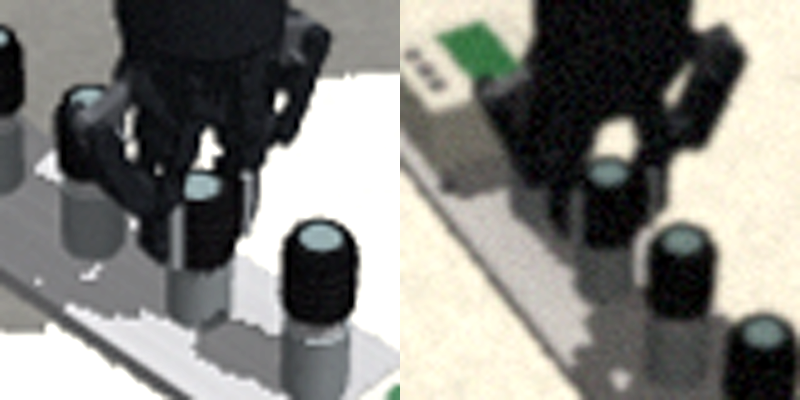

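```bash
python3 -c "
from station import ticket
print(ticket.sign_off())"
```

```text
the job is handed in; nothing more can be done
None
```

I put the spare eyepiece into the empty tube (tube2, third towards the readout box), pressed it onto the rim, and handed the job in at about 11 s with the arm still holding it down.

- **Seated:** in the last scene and side views the head sits directly on the tube with no barrel showing. The shoulder height worked out from the grasp is about 50.2 mm, against a mouth measured at 50.1 mm. The height held at about 51.1 mm TCP while the push rose from 8 to 15.5 N, which is what a hard stop looks like.
- **Push and grip:** the steady reading is about 15 N (about 16 N with the eyepiece's weight). The grip is 70 N and the finger gap held steady at about 0.38.
- **Other things:** nothing else was touched as far as the pictures show. I took no final full view of the bench items.
- **Disagreements:** before insertion the cameras differed by 1–2 mm on the tube's sideways position, so I felt the way down, and it entered with no contact force. A sideways force of about 3.5 N remains in x while pressing.

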